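Slide the examination lens into its cell and close the keeper

ROBOT

A 6-joint arm with a two-finger parallel gripper is mounted at the origin on the work surface. World frame = base frame: x ahead of the robot, y to its left, z up, the work surface at z = 0. Lengths are in m, angles in rad, forces in N, time in s.
With the tool pointing down it reaches from about 0.375 to 0.9 m from the base axis. Payload 3.1 kg.
Tool frame: the origin (TCP) lies on the centre line of the jaws, within the pads' length; the fingertips stand 14 mm ahead of it and the grasp point (between the pads) lies 5 mm behind it; y points along the fingers, z is the direction in which the jaws open and shut, and the axes are right-handed (so a half turn about y gives the same grasp; the last joint's range is limited). The gripper opens to 87 mm and grips with 3 to 60 N. Pads are 19 mm wide; open, the fingers measure 117 mm over their backs; the gripper's body (75 mm by 190 mm) begins 51 mm behind the grasp point.
Start: joints at [0.942, 0.527, 1.433, -0, 1.181, -0.178], TCP at [0.272, 0.563, 0.237] pointing down, gripper open.
Joint ranges: [-3.08, 3.08], [-0.75, 2.2], [0.22, 2.44], [-1.43, 4.57], [0, 2.65], [-2.85, 2.85]. Speed limits (rad/s): [2.79, 2.79, 3.14, 3.14, 3.14, 3.14].

INTERFACE

Orientations are given as a unit quaternion [x, y, z, w].
In Python, from rig import robot, vision gives the robot as it stands.
- The arm moves only by the shell command python3 -m crank 'ROWS' [FORCE]. ROWS is JSON, a list of rows, each a list of 7 numbers: the shift along the tool's x, y, z as a fraction of full scale, then the turn, a rotation vector about the tool's x, y, z as a fraction of full scale, then the gripper command: -1 is shut, 1 is fully open, values between are in proportion. In form: [[x, y, z, wx, wy, wz, grip], ...]. A call has 1 to 10 rows; each row is the pose to reach, as a shift and turn from the pose commanded when the call began, along the tool's axes at that moment, turning the shorter way round; what a row does not reach only later rows make up. Full scale, the value 1, is 50 cm for a shift and pi rad for a turn. A row lasts 1/8 s, in which the tool goes at most 62.5 mm and 10.7 degrees, less where a joint would pass 70% of its speed; a pose out of reach is approached as far as the arm can. A call with a number of a shift or a turn outside -1 to 1 is refused whole. A call with a gripper value outside its range is refused whole. The fingers move at their own pace and stop on an object; FORCE is the grip in N (left out, the last holds). Time passes only in rows, so rows that repeat a pose let the fingers close. It gives the time, the measured TCP pose, the force and the opening at its end, in the units of the state.
- robot.get_obs(): the state, without advancing time (a new reading comes with each control period).
- vision.camera(name): name is "scene" or "top" or "wrist"; returns the picture (480x640x3 uint8, blue, green, red); there is no depth.
- vision.camera_info(name): a dict with "vfov" (degrees; the focal length in pixels is half the picture's height over the tangent of half this angle, whatever the lens; pixels are square), "cx", "cy" (the principal point, pixels), "k1" (the pictures are not rectified: a ray, as slopes to the right and down, at radius r is drawn at 1 + k1 r^2 times it, then the intrinsics apply), "world_from_camera" (4x4, takes a point from camera to world coordinates); the wrist camera has in their place "tool_from_camera" (4x4, takes a point from camera to tool coordinates, whose origin is the TCP and whose axes are the tool frame's). Camera axes: x right, y up, looking along -z (the intrinsics and any distortion apply to the point x, -y, -z); pixel columns grow to the right and rows downward; lengths in m; the calibration is good to about 2 mm. A picture is of the moment at which its call begins: read the wrist's pose just before it. camera_info takes no time and is no camera call.
- robot.hand_in(): hands the job in, once; it reports no verdict.
The state is a dict: "time": time; "q": joint angles; "joint_velocities": joint speeds; "joint_torque": joint torques, N m; "position": TCP position; "tool_rot": TCP orientation; "ft_force": force on the tool from outside, world axes, zero at the start; "moment": the same for the moment, N m; "grip_width": finger opening in m.
Only numpy, scipy, OpenCV 4.12 (cv2) and the standard library are available. Lean on these libraries where they do the work, as an engineer would, in place of code of your own. Each camera call takes 0.05 s, during which the arm holds its last target.

TASK

Nudge the larger of the two black-ringed lenses across the aluminium plate with the fingertips until it drops fully home and lies flat in the round cell, then push the keeper's upright post so that the keeper slides all the way in over the lens's edge. Only push: do not lift the lens off the plate, and leave the smaller lens, the drops bottle, the pen torch and the prism where they are.

Things in the scene. Friction and masses are not known exactly. Their poses are not given: they have to be found in the camera images.
- lens_mid (a point): The larger lens, the one to seat: a flat disc with a knurled black ring round clear glass, 44 mm in diameter, 9 mm thick, about 50 g, lying loose on the plate. This point is its centre, half-way up (4.5 mm above its underside); its z axis is the disc's axis.
- small_lens_mid (a point): The smaller lens, to be left alone: same look, 30 mm in diameter, 9 mm thick, loose on the plate at the other side. This point is its centre, half-way up.
- cell_mouth (a point): Centre of the mouth of the round cell, 50 mm in diameter, 10 mm deep, black floor, sunk in the aluminium plate. The point is level with the plate's top. A seated lens lies with its top 1 mm below the plate's top. Its axes are the plate's.
- plate: The fixed aluminium plate, 16 mm thick; origin on the cell's axis, at table height. It reaches from x = -115 to +90 mm and y = -85 to +85 mm. The lenses start on its -x part at either side; the keeper stands on its +x side between two fixed guide rails 9 mm high (x 36 to 84 mm, |y| 14 to 21 mm).
- keeper_post (a point): Centre of the top of the keeper's upright black post, 14 mm in diameter, its top 32 mm above the plate's top. It stands on a flat steel bar 26 mm wide and 50 mm long (underside 2 mm, top 7 mm above the plate's top), which reaches 36 mm from the post's axis towards the cell and 14 mm behind it. Axes are the plate's; the keeper slides in along -x.
- keeper (a joint): Travel of the keeper in m: 0 = fully back, 0.020 = fully in over the lens, against its stop. It moves along the plate's -x, stays where it is left and takes about 2 N to push; it starts at or near 0.
- drops: Small white drops bottle standing on the table beside the plate, 26 mm in diameter, 62 mm tall, to be left alone. Origin at the centre of its underside.
- torch_mid (a point): Pen torch lying on the table along its x axis beside the plate, 115 mm long, 13 mm thick, to be left alone. The point is its middle.
- prism: Clear block prism, 30 x 30 x 22 mm, on the table beside the plate, to be left alone. Origin at the centre of its underside.
There are look-alikes about, which are no part of the job. Leave any red look-alike of the part that bears lens_mid alone.

How it is judged:
By the outcome, as a careful person would: the job done as asked, in the order asked, and still so for the second after the job is handed in, with the robot touching nothing.
It also fails if it takes over 45 s, if anything falls off the work surface, if the arm or the gripper's body presses on something with over 40 N, if the wrist force passes 120 N, or if a joint passes its speed limit or range.

## Working session

There is one attempt and no reset: what is moved stays moved. The work goes in short steps, Python scripts to look and compute and a shell command to move; the robot and the scene stay as the last step left them, time stands still between calls to the robot, and variables do not carry over. Pictures are saved under pics/ and viewed, and the job is handed in when it is done.

```bash
mkdir -p pics; ls; python3 - <<'E'
from rig import robot, vision
import cv2
o=robot.get_obs();print({k:o[k] for k in('time','position','tool_rot','grip_width','ft_force')})
for n in('scene','top','wrist'):
    print(n,vision.camera_info(n)); cv2.imwrite(f'pics/{n}0.png',vision.camera(n))
E
```

```text
pics
{'time': 0.0, 'position': array([0.27184743, 0.56200062, 0.23557622]), 'tool_rot': array([ 0.68992884, -0.15830876,  0.15772578, -0.68851951]), 'grip_width': 0.08716320960119535, 'ft_force': array([-0.25740674,  0.05583185, -0.67880448])}
scene {'vfov': 51.840859811507585, 'cx': 323.42828085387987, 'cy': 236.43599481733062, 'k1': -0.0624881903925556, 'world_from_camera': array([[ 0.30493927, -0.73012498,  0.6114978 ,  0.97427791],
       [ 0.95236633,  0.23595227, -0.19319652, -0.09154734],
       [-0.0032267 ,  0.64128312,  0.76729756,  0.59253534],
       [ 0.        ,  0.        ,  0.        ,  1.        ]])}
top {'vfov': 47.65537013263591, 'cx': 321.8751663321414, 'cy': 246.8707229669427, 'k1': -0.11129520045979979, 'world_from_camera': array([[ 0.02089429,  0.97314427, -0.22924585,  0.4056124 ],
       [-0.99975773,  0.02192443,  0.00194727,  0.02171863],
       [ 0.00692106,  0.22914963,  0.9733666 ,  0.77348297],
       [ 0.        ,  0.        ,  0.        ,  1.        ]])}
wrist {'vfov': 66.32124734303146, 'cx': 312.88294204020013, 'cy': 241.36545164717378, 'k1': -0.055045417428230936, 'tool_from_camera': array([[ 5.61339648e-04, -9.60643057e-01, -2.77785171e-01,
        -7.56795933e-02],
       [ 2.07152445e-05,  2.77785226e-01, -9.60643205e-01,
        -1.47545862e-01],
       [ 9.99999842e-01,  5.33492731e-04,  1.75831817e-04,
        -1.52645719e-03],
       [ 0.00000000e+00,  0.00000000e+00,  0.00000000e+00,
         1.00000000e+00]])}
```

View pics/scene0.png

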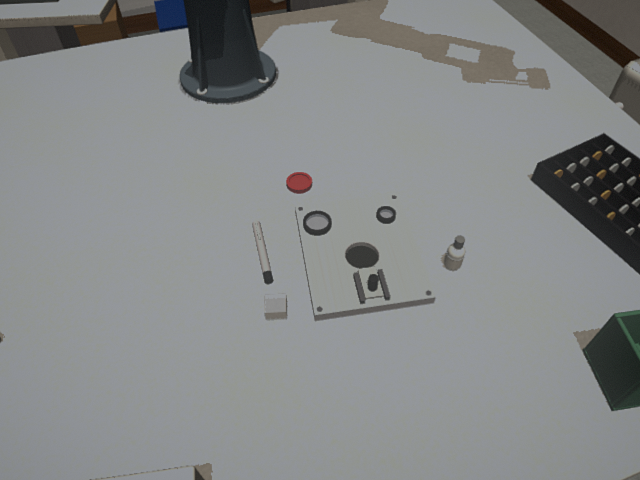

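View pics/top0.png

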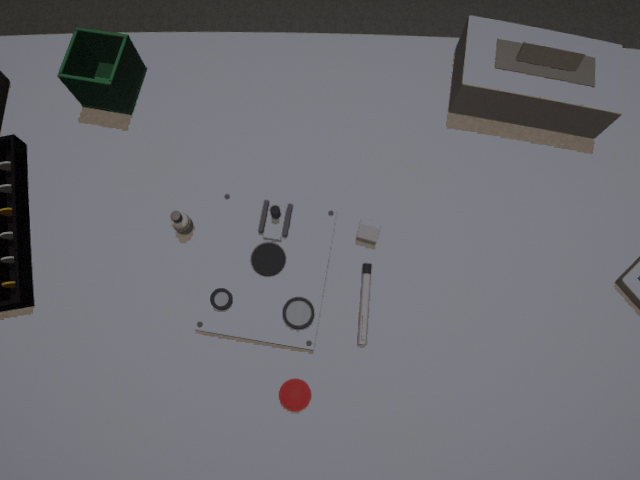

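The top picture shows the large lens at about (298,313), the cell at (268,260), the keeper post at (276,212), the small lens at (221,299) and the red look-alike at (295,395). Next I'll measure them.

```bash
cat > h.py <<'E'
import numpy as np, cv2
from scipy.spatial.transform import Rotation as R
from rig import robot, vision
def cam(n):
    i=vision.camera_info(n)
    if n=='wrist':
        o=robot.get_obs(); T=np.eye(4);T[:3,:3]=R.from_quat(o['tool_rot']).as_matrix();T[:3,3]=o['position']
        W=T@i['tool_from_camera']
    else: W=i['world_from_camera']
    f=240/np.tan(np.radians(i['vfov']/2))
    return i,f,W
def p2w(c,uv,z):
    i,f,W=c
    K=np.array([[f,0,i['cx']],[0,f,i['cy']],[0,0,1.]])
    uv=np.array(uv,float).reshape(-1,1,2)
    # k1 model = opencv radial
    xy=cv2.undistortPoints(uv,K,np.array([i['k1'],0,0,0]))[:,0]
    d=np.c_[xy[:,0],-xy[:,1],-np.ones(len(xy))]@W[:3,:3].T
    t=(z-W[2,3])/d[:,2]
    return (W[:3,3]+d*t[:,None])[:,:2]
def w2p(c,X):
    i,f,W=c
    K=np.array([[f,0,i['cx']],[0,f,i['cy']],[0,0,1.]])
    P=(np.array(X).reshape(-1,3)-W[:3,3])@W[:3,:3]
    P=P*[1,-1,-1]
    return cv2.projectPoints(P,np.zeros(3),np.zeros(3),K,np.array([i['k1'],0,0,0]))[0][:,0]
def circ(p):
    A=np.c_[2*p,np.ones(len(p))];s=np.linalg.lstsq(A,(p**2).sum(1),rcond=None)[0]
    return s[:2],np.sqrt(s[2]+s[:2]@s[:2])
E
python3 - <<'E'
from h import *
for n in('top','scene'):
    c=cam(n); im=cv2.imread(f'pics/{n}0.png'); g=cv2.cvtColor(im,6)
    m=(g<85).astype(np.uint8)*255 if n=='top' else (g<110).astype(np.uint8)*255
    cs,_=cv2.findContours(m,cv2.RETR_EXTERNAL,cv2.CHAIN_APPROX_NONE)
    for k in cs:
        a=cv2.contourArea(k)
        x,y,w,h=cv2.boundingRect(k)
        if a>15 and 180<x+w/2<460 and 160<y+h/2<360:
            p=k[:,0].astype(float)
            for z in(.016,.025):
                q=p2w(c,p,z); ctr,r=circ(q); print(n,z,(x,y,w,h),a,ctr.round(4),round(r*1000,1))
E
python3 - <<'E'
import cv2
a=cv2.imread('pics/top0.png')[180:360,160:400]
cv2.imwrite('pics/topz.png',cv2.resize(a,None,fx=3.3,fy=3.3,interpolation=2))
E
```

```text
top 0.016 (283, 297, 31, 33) 778.5 [0.4886 0.0515] 22.0
top 0.025 (283, 297, 31, 33) 778.5 [0.4876 0.0512] 21.7
top 0.016 (210, 288, 23, 23) 371.5 [0.5057 0.1602] 15.4
top 0.025 (210, 288, 23, 23) 371.5 [0.5045 0.1586] 15.2
top 0.016 (362, 263, 10, 12) 72.0 [ 0.554  -0.0432] 7.2
top 0.025 (362, 263, 10, 12) 72.0 [ 0.5523 -0.0424] 7.1
top 0.016 (251, 242, 35, 35) 888.0 [0.5647 0.0968] 24.3
top 0.025 (251, 242, 35, 35) 888.0 [0.5628 0.0959] 24.0
top 0.016 (356, 237, 20, 8) 37.0 [ 0.597 -0.043] 9.1
top 0.025 (356, 237, 20, 8) 37.0 [ 0.5947 -0.0423] 9.0
top 0.016 (174, 219, 20, 16) 128.5 [0.6096 0.2207] 11.1
top 0.025 (174, 219, 20, 16) 128.5 [0.6072 0.2183] 10.9
top 0.016 (270, 205, 11, 15) 100.5 [0.6343 0.0895] 8.7
top 0.025 (270, 205, 11, 15) 100.5 [0.6316 0.0887] 8.6
top 0.016 (282, 204, 11, 34) 147.5 [0.6226 0.0717] 15.8
top 0.025 (282, 204, 11, 34) 147.5 [0.62   0.0711] 15.6
top 0.016 (259, 200, 10, 34) 133.5 [0.6272 0.1064] 15.8
top 0.025 (259, 200, 10, 34) 133.5 [0.6246 0.1054] 15.6
scene 0.016 (311, 298, 124, 23) 499.0 [0.5721 0.0905] 100.4
scene 0.025 (311, 298, 124, 23) 499.0 
[... 366 characters left out ...]
21.7
scene 0.016 (443, 249, 21, 22) 183.0 [0.6166 0.2183] 13.4
scene 0.025 (443, 249, 21, 22) 183.0 [0.6222 0.2134] 13.2
scene 0.016 (345, 242, 34, 27) 658.0 [0.5656 0.0966] 24.0
scene 0.025 (345, 242, 34, 27) 658.0 [0.572  0.0936] 23.6
scene 0.016 (452, 236, 13, 14) 101.5 [0.5883 0.2445] 10.6
scene 0.025 (452, 236, 13, 14) 101.5 [0.5943 0.2392] 10.4
scene 0.016 (303, 210, 29, 26) 554.5 [0.4846 0.0524] 24.1
scene 0.025 (303, 210, 29, 26) 554.5 [0.4922 0.0502] 23.7
scene 0.016 (376, 206, 20, 18) 267.0 [0.5015 0.1611] 17.2
scene 0.025 (376, 206, 20, 18) 267.0 [0.5089 0.1571] 17.0
scene 0.016 (286, 172, 26, 22) 418.0 [0.3891 0.0505] 23.5
scene 0.025 (286, 172, 26, 22) 418.0 [0.3983 0.0483] 23.1
```

View pics/topz.png

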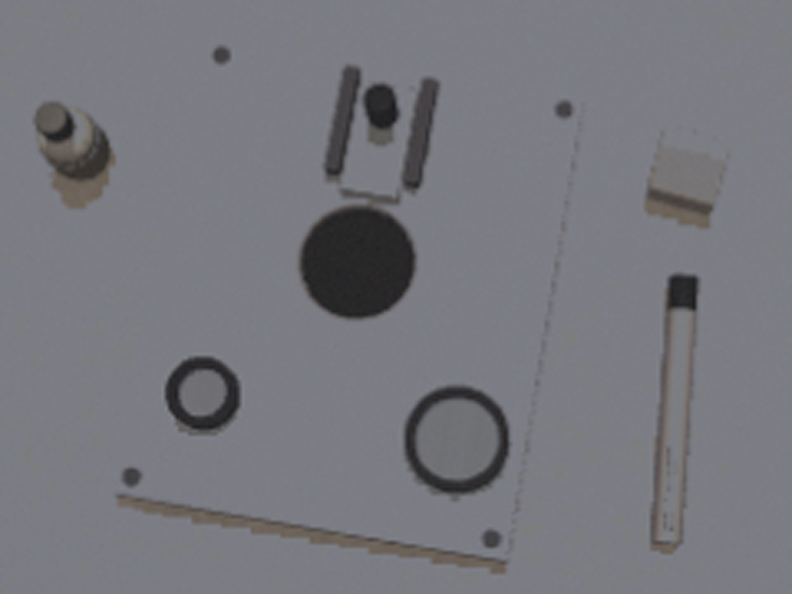

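View pics/wrist0.png

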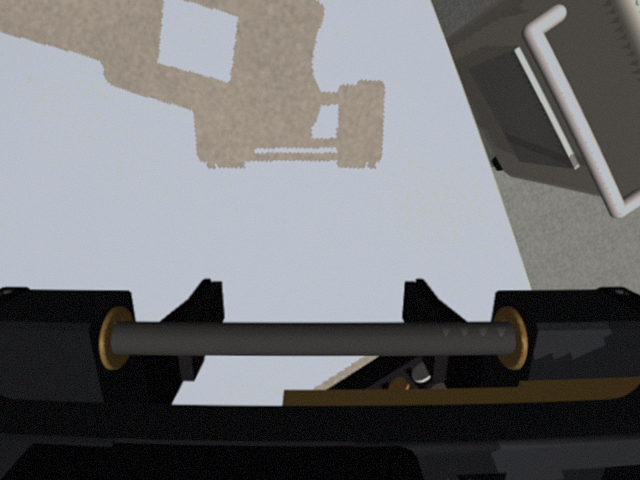

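```bash
cat >> h.py <<'E'
def plan(target,heading_deg):
    o=robot.get_obs(); Rm=R.from_quat(o['tool_rot']).as_matrix()
    h=np.radians(heading_deg); x=np.array([np.cos(h),np.sin(h),0]);y=np.array([0,0,-1.]);z=np.cross(x,y)
    G=np.c_[x,y,z]
    s=Rm.T@(np.array(target)-o['position']); r=R.from_matrix(Rm.T@G).as_rotvec()
    print('pos',o['position'].round(4),'toolx',Rm[:,0].round(3),'tooly',Rm[:,1].round(3),'t',o['time'])
    print('shift(frac)',(s/.5).round(4),'turn(frac)',(r/np.pi).round(4),'deg',np.degrees(np.linalg.norm(r)).round(1))
E
python3 - <<'E'
from h import *
c=cam('top'); print('post top',p2w(c,[[275.5,208.5]],.048))
L=np.array([.488,.0513]);C=np.array([.565,.0967]);d=C-L;print(np.degrees(np.arctan2(d[1],d[0])),np.linalg.norm(d))
d/=np.linalg.norm(d); s=L-d*.045;print(s)
plan([*s,.12],30.6)
E
```

```text
post top [[0.63002795 0.08613127]]
30.524043142538737 0.08938769490259826
[0.44923628 0.02844451]
pos [0.272  0.5621 0.2358] toolx [ 0.9   -0.436 -0.   ] tooly [-0.001 -0.001 -1.   ] t 0.15
shift(frac) [ 0.7842  0.2327 -0.8059] turn(frac) [ 4.000e-04 -3.135e-01 -3.000e-04] deg 56.4
```

```bash
python3 -m crank '[[0.784,0.23,-0.806,0,-0.3135,0,-0.4],[0.784,0.23,-0.806,0,-0.3135,0,-0.4],[0.784,0.23,-0.806,0,-0.3135,0,-0.4],[0.784,0.23,-0.806,0,-0.3135,0,-0.4],[0.784,0.23,-0.806,0,-0.3135,0,-0.4],[0.784,0.23,-0.806,0,-0.3135,0,-0.4],[0.784,0.23,-0.806,0,-0.3135,0,-0.4],[0.784,0.23,-0.806,0,-0.3135,0,-0.4],[0.784,0.23,-0.806,0,-0.3135,0,-0.4],[0.784,0.23,-0.806,0,-0.3135,0,-0.4]]'
python3 -m crank '[[0,0,0,0,0,0,-0.4],[0,0,0,0,0,0,-0.4]]'
python3 - <<'E'
from h import *
plan([.4492,.0284,.12],30.6)
im=vision.camera('wrist');cv2.imwrite('pics/w1.png',im)
E
```

```text
time: 1.4
position: [0.4506, 0.0261, 0.121]
tool_rot: [0.682, 0.186, -0.185, -0.682]
ft_force: [0.4, 0.1, -0.4]
grip_width: 0.0265
time: 1.65
position: [0.4488, 0.0296, 0.1215]
tool_rot: [-0.682, -0.186, 0.187, 0.682]
ft_force: [0.3, 0.1, -0.2]
grip_width: 0.0262
pos [0.4488 0.0296 0.1215] toolx [ 0.861  0.509 -0.001] tooly [-0.001  0.001 -1.   ] t 1.65
shift(frac) [-0.0005  0.003  -0.0025] turn(frac) [-0.0004 -0.     -0.0003] deg 0.1
```

View pics/w1.png

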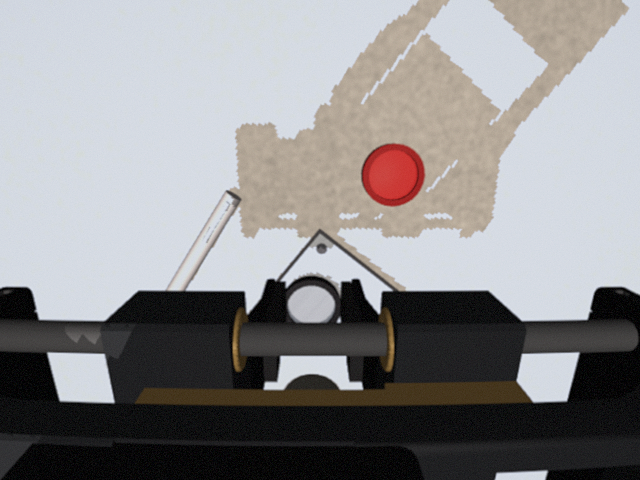

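The wrist picture shows the lens at (312,302) between the fingers and the cell below it at about (312,385). Both sit on the centre column, so the heading is right. I'll check the lens by ray from this view.

```bash
python3 - <<'E'
from h import *
c=cam('wrist');im=cv2.imread('pics/w1.png')
print('lens',p2w(c,[[287,303],[337,303],[312,279],[312,302]],.025),'cell',p2w(c,[[312,376]],.016))
E
```

```text
lens [[0.49345968 0.03318489]
 [0.47491166 0.06454134]
 [0.46800899 0.03930064]
 [0.48348769 0.04844977]] cell [[0.54380476 0.08408455]]
```

```bash
python3 -m crank '[[0,0.09,-0.002,0,0,0,-0.4],[0,0.15,-0.002,0,0,0,-0.4],[0,0.174,-0.002,0,0,0,-0.4],[0,0.174,-0.002,0,0,0,-0.4]]'
python3 - <<'E'
from h import *
plan([.4492,.0284,.034],30.6)
cv2.imwrite('pics/w2.png',vision.camera('wrist'));im=vision.camera('top');cv2.imwrite('pics/t2.png',cv2.resize(im[160:380,160:400],None,fx=2.7,fy=2.7))
E
```

```text
time: 2.2
position: [0.4496, 0.0291, 0.0344]
tool_rot: [-0.682, -0.187, 0.188, 0.682]
ft_force: [0.8, 0.2, 0.6]
grip_width: 0.0259
pos [0.4496 0.0291 0.0344] toolx [ 0.86   0.51  -0.001] tooly [-0.001  0.    -1.   ] t 2.2
shift(frac) [-0.0013  0.0008 -0.0008] turn(frac) [-0.0003  0.0005 -0.0003] deg 0.1
```

View pics/w2.png

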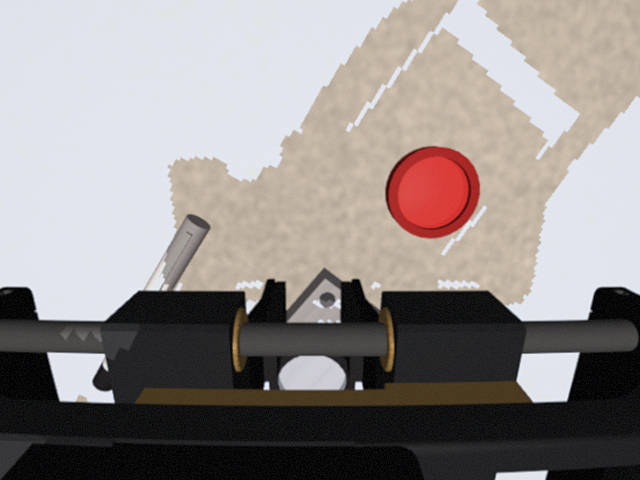

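View pics/t2.png

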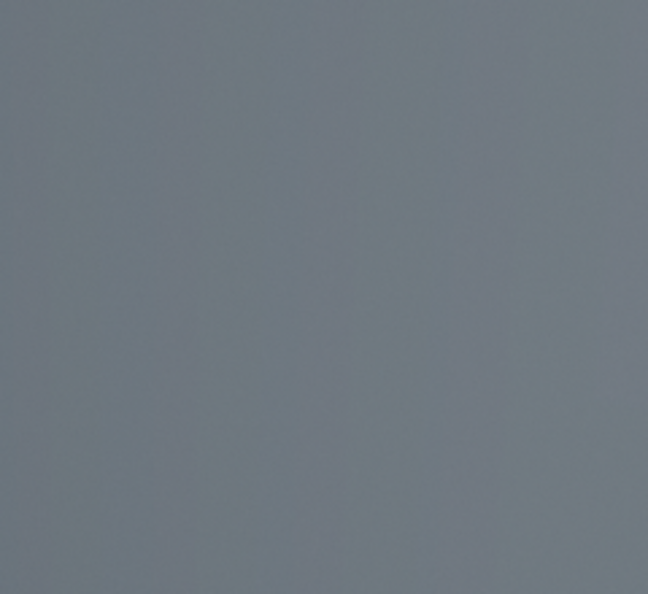

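```bash
python3 -m crank '[[0.016,0,-0.001,0,0,0,-0.4],[0.032,0,-0.001,0,0,0,-0.4],[0.046,0,-0.001,0,0,0,-0.4],[0.06,0,-0.001,0,0,0,-0.4],[0.074,0,-0.001,0,0,0,-0.4],[0.088,0,-0.001,0,0,0,-0.4],[0.1,0,-0.001,0,0,0,-0.4],[0.1,0,-0.001,0,0,0,-0.4]]'
python3 - <<'E'
from h import *
plan([.565,.0967,.034],30.6)
im=vision.camera('scene');cv2.imwrite('pics/s3.png',cv2.resize(im[160:340,230:490],None,fx=3,fy=3,interpolation=2));cv2.imwrite('pics/s3r.png',im)
E
```

```text
time: 3.3
position: [0.494, 0.0534, 0.0345]
tool_rot: [0.682, 0.187, -0.186, -0.682]
ft_force: [-0.0, -0.1, -0.6]
grip_width: 0.0259
pos [0.494  0.0534 0.0345] toolx [0.861 0.509 0.001] tooly [ 0.001 -0.    -1.   ] t 3.3
shift(frac) [0.1663 0.0012 0.0022] turn(frac) [0.0002 0.0001 0.0002] deg 0.1
```

View pics/s3.png

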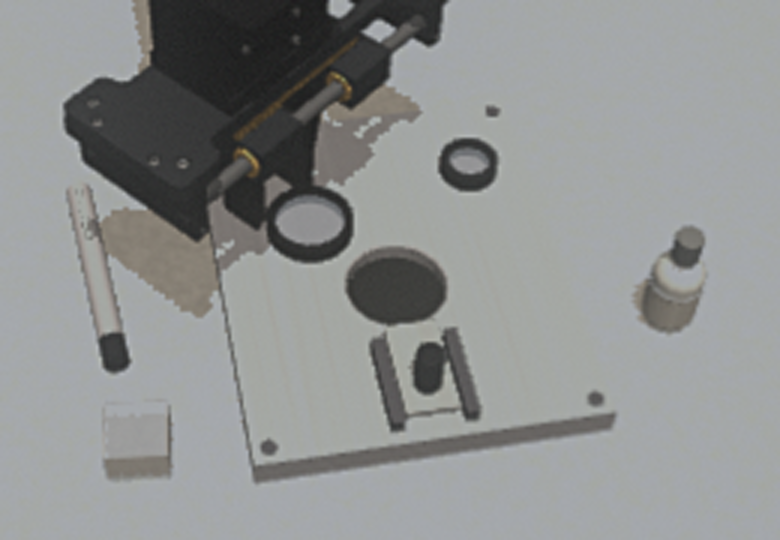

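The scene picture shows the lens moved and lying flat at about (333,234), on the way to the cell at (362,255).

```bash
python3 - <<'E'
from h import *
c=cam('scene')
C=p2w(c,[[230+396/3,160+286/3]],.011);L=p2w(c,[[230+311/3,160+222/3]],.0215)
d=np.array([.861,.509]);e=np.array([-.509,.861]);p=np.array([.494,.0534])
print(L,C,'lens rel tcp along',(L-p)@d,'lat',(L-p)@e,'to cell along',(np.array([.565,.0967])-L)@d,(np.array([.565,.0967])-L)@e)
E
```

```text
[[0.51938024 0.06844012]] [[0.5633544  0.09829902]] lens rel tcp along [0.02950781] lat [3.0999859e-05] to cell along [0.05366289] [0.0011113]
```

```bash
python3 -m crank '[[0.014,0,0.001,0,0,0,-0.4],[0.028,0,0.002,0,0,0,-0.4],[0.042,0,0.002,0,0,0,-0.4],[0.056,0,0.002,0,0,0,-0.4],[0.068,0,0.002,0,0,0,-0.4],[0.08,0,0.002,0,0,0,-0.4],[0.09,0,0.002,0,0,0,-0.4],[0.098,0,0.002,0,0,0,-0.4],[0.098,0,0.002,0,0,0,-0.4]]'
python3 - <<'E'
from h import *
plan([.565,.0967,.034],30.6)
im=vision.camera('scene');cv2.imwrite('pics/s4.png',cv2.resize(im[160:340,230:490],None,fx=3,fy=3,interpolation=2))
E
```

```text
time: 4.47
position: [0.5354, 0.0791, 0.0346]
tool_rot: [0.682, 0.187, -0.186, -0.682]
ft_force: [-0.9, -0.3, -1.3]
grip_width: 0.0259
pos [0.5354 0.0791 0.0346] toolx [0.861 0.509 0.001] tooly [ 0.001 -0.    -1.   ] t 4.475
shift(frac) [0.0688 0.0012 0.0002] turn(frac) [0.0001 0.0001 0.0002] deg 0.0
```

View pics/s4.png

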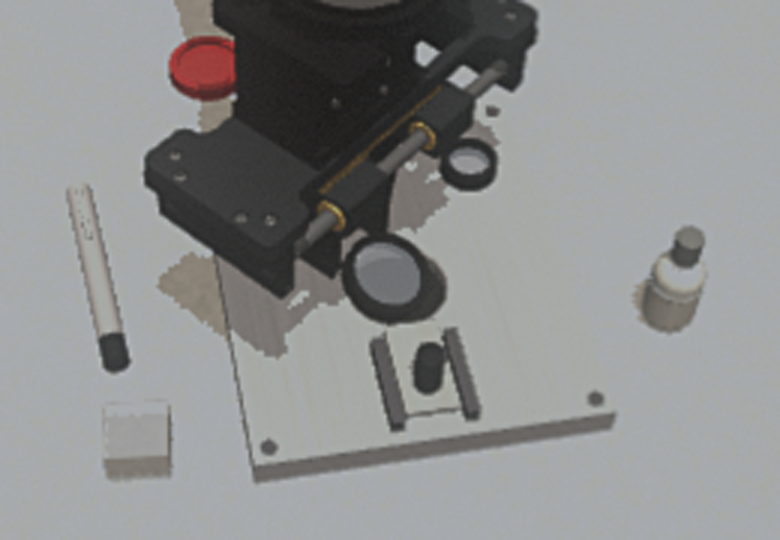

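The lens has tipped into the cell, front edge down and rear edge still on the rim. I'll keep pushing.

```bash
python3 -m crank '[[0.005,0,0,0,0,0,-0.4],[0.01,0,0,0,0,0,-0.4],[0.014,0,0,0,0,0,-0.4],[0.014,0,0,0,0,0,-0.4]]'
python3 - <<'E'
from h import *
plan([.565,.0967,.034],30.6)
im=vision.camera('scene');cv2.imwrite('pics/s5.png',cv2.resize(im[160:340,230:490],None,fx=3,fy=3,interpolation=2))
E
```

```text
time: 5.03
position: [0.5413, 0.0826, 0.0346]
tool_rot: [0.682, 0.187, -0.187, -0.682]
ft_force: [0.1, -0.7, 0.3]
grip_width: 0.0258
pos [0.5413 0.0826 0.0346] toolx [0.861 0.509 0.   ] tooly [ 0. -0. -1.] t 5.025
shift(frac) [0.0552 0.0012 0.0001] turn(frac) [0.0001 0.     0.0001] deg 0.0
```

View pics/s5.png

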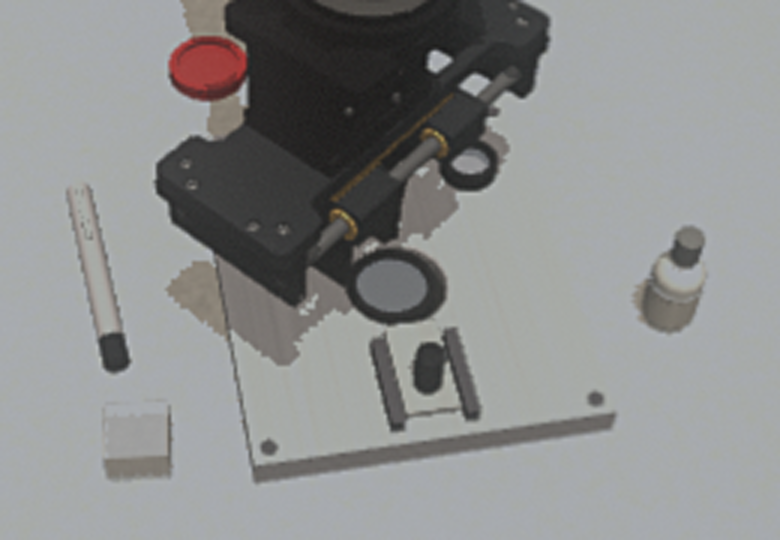

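```bash
python3 -m crank '[[-0.02,0,0,0,0,0,-0.4],[-0.06,-0.05,0,0,0,0,-0.4],[-0.12,-0.15,0,0,0,0,-0.6],[-0.2,-0.25,0,0,0,0,-1],[-0.22,-0.25,0,0,0,0,-1],[-0.22,-0.25,0,0,0,0,-1]]'
python3 - <<'E'
from h import *
plan([.565,.0967,.034],30.6)
im=vision.camera('scene');cv2.imwrite('pics/s6.png',cv2.resize(im[215:315,310:430],None,fx=6,fy=6,interpolation=2));cv2.imwrite('pics/s6r.png',im)
im=vision.camera('wrist');cv2.imwrite('pics/w6.png',im)
E
```

```text
time: 5.82
position: [0.4454, 0.0263, 0.1594]
tool_rot: [-0.682, -0.186, 0.186, 0.682]
ft_force: [-0.7, 0.2, 0.4]
grip_width: 0.0019
pos [0.4454 0.0263 0.1594] toolx [ 0.861  0.508 -0.   ] tooly [-0.  0. -1.] t 5.825
shift(frac) [ 0.2777  0.2508 -0.0003] turn(frac) [-0.0001 -0.0004 -0.0001] deg 0.1
```

View pics/s6.png

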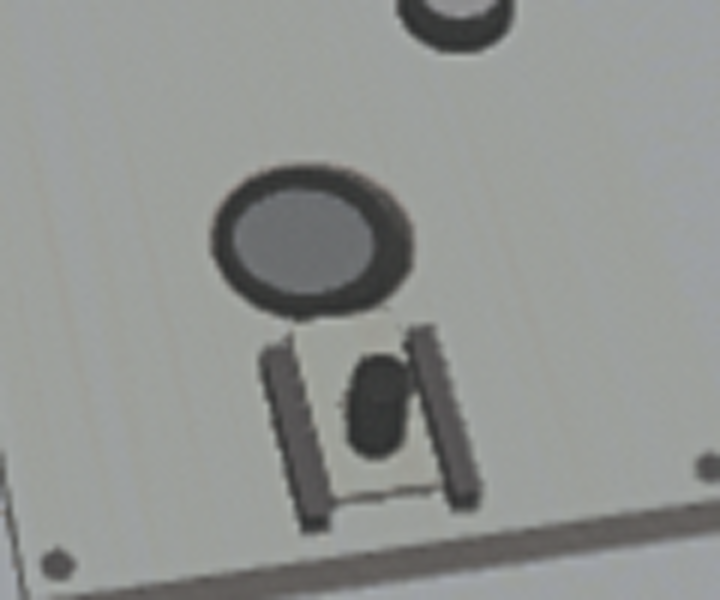

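View pics/w6.png

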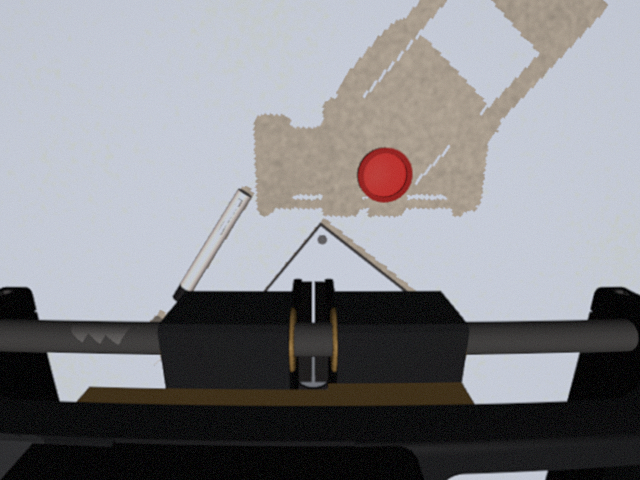

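```bash
python3 - <<'E'
from h import *
c=cam('scene');im=cv2.imread('pics/s6r.png');im0=cv2.imread('pics/scene0.png')
def glass(im,u,v,z,n):
    S=8;a=cv2.resize(cv2.cvtColor(im,6)[v-30:v+30,u-30:u+30],None,fx=S,fy=S,interpolation=2)
    seed=a[30*S,30*S]; m=(a>(int(seed)+50)/2).astype(np.uint8)
    k,lab=cv2.connectedComponents(m,connectivity=4); m=(lab==lab[30*S,30*S]).astype(np.uint8)
    cs=max(cv2.findContours(m,0,1)[0],key=cv2.contourArea)[:,0]
    p=(cs+.5)/S-.5+[u-30,v-30]
    q=p2w(c,p,z); e=cv2.fitEllipse((q*1e5).astype(np.float32)); print(n,seed,'px',np.round(cv2.fitEllipse(p.astype(np.float32)),2).tolist() if 0 else '', 'ctr',np.array(e[0])/1e5,'axes mm',np.array(e[1])/100,e[2])
glass(im0,317,222,.025,'lens start'); glass(im0,386,214,.025,'small start'); glass(im,361,255,.015,'lens now'); glass(im,386,214,.025,'small now')
E
```

```text
lens start 134 px  ctr [0.49053023 0.05074142] axes mm [31.22729248 33.54603271] 165.73960876464844
small start 135 px  ctr [0.50732875 0.15826562] axes mm [17.21594604 19.39459839] 152.3044891357422
lens now 109 px  ctr [0.56420305 0.09474881] axes mm [32.60494141 34.65754883] 156.3267822265625
small now 142 px  ctr [0.50729383 0.15827667] axes mm [17.34422974 19.54148193] 151.9453582763672
```

The lens projects to the same near-circle as when it lay flat at the start, and it is centred in the cell, so it is seated. Next is the keeper post.

```bash
python3 - <<'E'
from h import *
c=cam('scene')
print('post',p2w(c,[[310+384/6-.4,215+374/6-.4]],.048))
P=np.array([.630,.0861]); h=np.radians(-8);d=np.array([np.cos(h),np.sin(h)])
s=P+d*.030; print(s)
plan([*s,.13],-8)
E
```

```text
post [[0.62871848 0.08814924]]
[0.65970804 0.08192481]
pos [0.4464 0.0266 0.1586] toolx [ 0.861  0.509 -0.001] tooly [-0.001  0.    -1.   ] t 5.925
shift(frac) [ 0.4235  0.0568 -0.1219] turn(frac) [-2.000e-04  2.144e-01 -3.000e-04] deg 38.6
```

```bash
python3 -m crank '[[0.422,0.05,-0.12,0,0.2144,0,-1],[0.422,0.05,-0.12,0,0.2144,0,-1],[0.422,0.05,-0.12,0,0.2144,0,-1],[0.422,0.05,-0.12,0,0.2144,0,-1],[0.422,0.05,-0.12,0,0.2144,0,-1],[0.422,0.05,-0.12,0,0.2144,0,-1]]'
python3 - <<'E'
from h import *
plan([.659,.0828,.045],-8)
cv2.imwrite('pics/w7.png',vision.camera('wrist'))
E
```

```text
time: 6.68
position: [0.6568, 0.0827, 0.1325]
tool_rot: [0.706, -0.05, 0.047, -0.705]
ft_force: [-0.7, -0.2, -0.3]
grip_width: 0.0005
pos [0.6568 0.0827 0.1325] toolx [ 0.991 -0.137 -0.005] tooly [-0.005  0.    -1.   ] t 6.675
shift(frac) [0.0052 0.175  0.0009] turn(frac) [ 0.0002  0.0006 -0.0015] deg 0.3
```

View pics/w7.png

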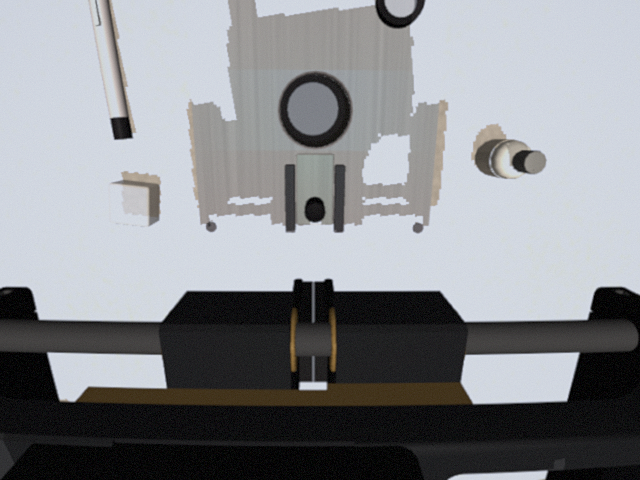

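The wrist picture shows the lens lying round and even in the cell at (315,109), and the post at (315,210) in line with the fingers. I'll go down behind the post.

```bash
python3 -m crank '[[0.006,0.08,0.001,0,0,0,-1],[0.006,0.15,0.001,0,0,0,-1],[0.006,0.175,0.001,0,0,0,-1],[0.006,0.175,0.001,0,0,0,-1]]'
python3 - <<'E'
from h import *
plan([.659,.0828,.045],-8)
cv2.imwrite('pics/w8.png',vision.camera('wrist')[:420])
E
```

```text
time: 7.22
position: [0.6606, 0.0822, 0.0467]
tool_rot: [0.705, -0.05, 0.049, -0.705]
ft_force: [0.2, -0.0, 0.5]
grip_width: 0.0003
pos [0.6606 0.0822 0.0467] toolx [ 0.99  -0.139 -0.002] tooly [-0.002  0.    -1.   ] t 7.225
shift(frac) [-0.0032  0.0034  0.0007] turn(frac) [ 0.0001  0.     -0.0006] deg 0.1
```

View pics/w8.png

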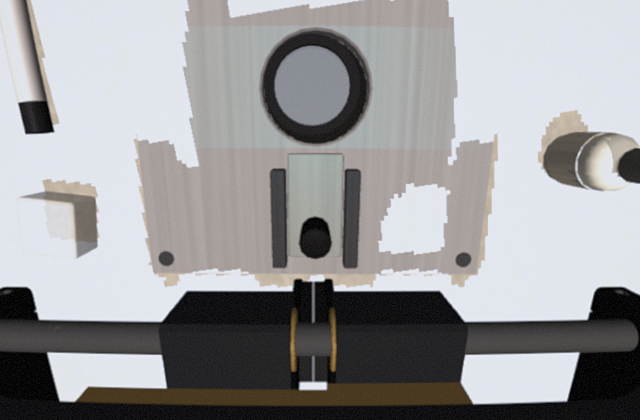

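```bash
python3 -m crank '[[-0.014,0,0,0,0,0,-1],[-0.026,0,0,0,0,0,-1],[-0.036,0,0,0,0,0,-1],[-0.046,0,0,0,0,0,-1],[-0.056,0,0,0,0,0,-1],[-0.06,0,0,0,0,0,-1],[-0.06,0,0,0,0,0,-1]]'
python3 - <<'E'
from h import *
plan([.659,.0828,.045],-8)
cv2.imwrite('pics/w9.png',vision.camera('wrist')[:420])
E
```

```text
time: 8.15
position: [0.6315, 0.0866, 0.047]
tool_rot: [0.705, -0.049, 0.049, -0.705]
ft_force: [1.1, -0.1, 1.3]
grip_width: 0.0008
pos [0.6315 0.0866 0.047 ] toolx [ 0.99  -0.139 -0.001] tooly [-0.001  0.    -1.   ] t 8.15
shift(frac) [0.0555 0.0039 0.    ] turn(frac) [ 0.      0.0001 -0.0002] deg 0.0
```

View pics/w9.png

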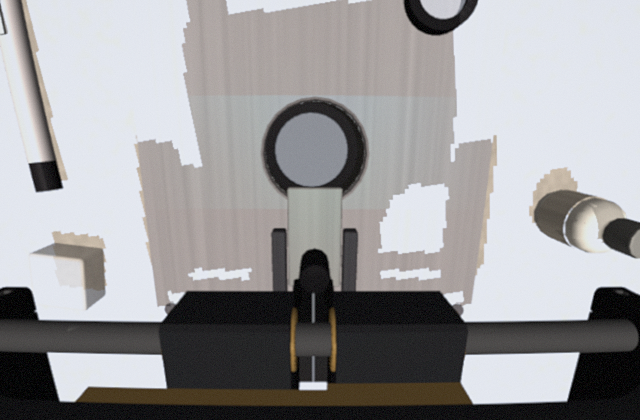

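The keeper is over the lens's edge at about (315,187) but has some travel left. I'll push on in small steps and watch the force.

```bash
python3 -m crank '[[-0.004,0,0,0,0,0,-1],[-0.008,0,0,0,0,0,-1],[-0.008,0,0,0,0,0,-1]]'; python3 -m crank '[[-0.003,0,0,0,0,0,-1],[-0.003,0,0,0,0,0,-1]]'; python3 -m crank '[[-0.003,0,0,0,0,0,-1],[-0.003,0,0,0,0,0,-1]]'
```

```text
time: 8.57
position: [0.6274, 0.0872, 0.0469]
tool_rot: [0.705, -0.05, 0.049, -0.705]
ft_force: [0.7, 0.1, -0.0]
grip_width: 0.001
time: 8.82
position: [0.6263, 0.0874, 0.047]
tool_rot: [0.705, -0.049, 0.049, -0.705]
ft_force: [1.9, -0.0, -0.6]
grip_width: 0.0005
time: 9.07
position: [0.6261, 0.0874, 0.0471]
tool_rot: [0.705, -0.048, 0.05, -0.705]
ft_force: [5.5, 0.7, -3.0]
grip_width: 0.0001
```

```bash
python3 -m crank '[[-0.003,0,0,0,0,0,-1],[-0.003,0,0,0,0,0,-1]]'
python3 - <<'E'
from h import *
cv2.imwrite('pics/w10.png',vision.camera('wrist')[:420])
E
```

```text
time: 9.32
position: [0.626, 0.0874, 0.0473]
tool_rot: [-0.705, 0.047, -0.051, 0.705]
ft_force: [7.5, -0.8, -4.3]
grip_width: 0.0002
```

View pics/w10.png

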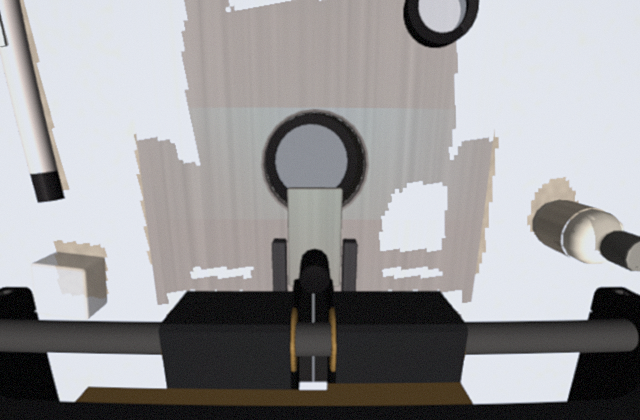

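```bash
python3 -m crank '[[0.02,0,0,0,0,0,-1],[0.05,0,0,0,0,0,-1],[0.06,-0.06,0,0,0,0,-1],[0.06,-0.18,0,0,0,0,-1],[0.06,-0.2,0,0,0,0,-1]]'
python3 - <<'E'
from h import *
c=cam('wrist');im=vision.camera('wrist');cv2.imwrite('pics/w11.png',im[:420])
cv2.imwrite('pics/w11z.png',cv2.resize(im[0:260,220:420],None,fx=2.3,fy=2.3))
im=vision.camera('scene');cv2.imwrite('pics/s11.png',im)
plan([.659,.0828,.045],-8)
E
```

```text
time: 10.0
position: [0.6548, 0.0836, 0.1514]
tool_rot: [-0.705, 0.047, -0.051, 0.705]
ft_force: [0.3, -0.5, -0.7]
grip_width: 0.0007
pos [0.653  0.0837 0.1486] toolx [ 0.99  -0.139  0.001] tooly [ 0.001  0.    -1.   ] t 10.1
shift(frac) [ 1.210e-02  2.071e-01 -1.000e-04] turn(frac) [-0.      0.0001  0.0002] deg 0.0
```

View pics/w11.png

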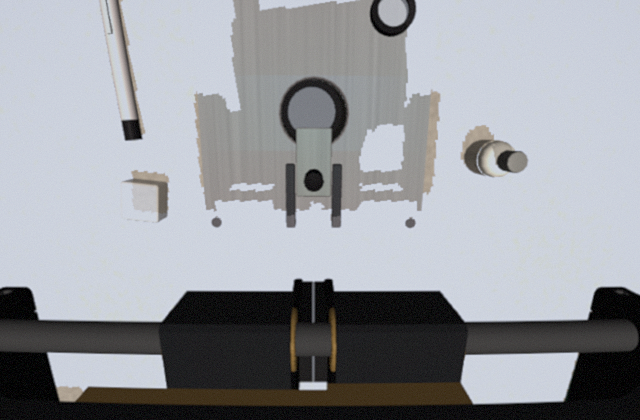

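View pics/s11.png

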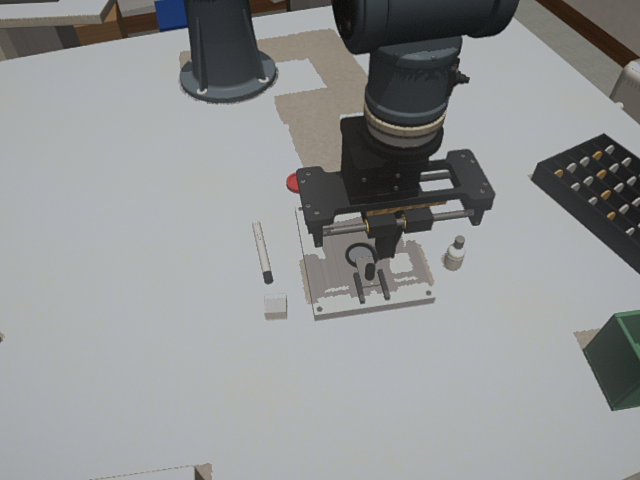

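```bash
python3 - <<'E'
from h import *
i,f,W=cam('wrist')
h=np.radians(-8);d=np.array([np.cos(h),np.sin(h)])
p=p2w((i,f,W),[[314,180],[313,128],[313,111]],[.048]);print('post, front, lens',p,(p-[.565,.0967])@d)
# before: reuse rotation, pose of w7
T=W.copy();T[:3,3]+=np.array([.6568,.0827,.1325])-robot.get_obs()['position']
q=p2w((i,f,T),[[315,209]],.048);print('before',q,(q-[.565,.0967])@d)
q=p2w((i,f,W),[[313,128]],.023);print('front at .023',(q-[.565,.0967])@d)
q=p2w((i,f,T),[[315,154]],.023);print('front before',(q-[.565,.0967])@d)
im=cv2.imread('pics/s11.png');cv2.imwrite('pics/s11z.png',cv2.resize(im[215:315,310:430],None,fx=6,fy=6,interpolation=2))
E
```

```text
post, front, lens [[0.60603256 0.08940646]
 [0.57263101 0.09342861]
 [0.56219357 0.09489744]] [ 0.0416483   0.00801204 -0.00252825]
before [[0.62642438 0.0866843 ]] [0.06222052]
front at .023 [0.0075446]
front before [0.02891301]
```

View pics/s11z.png

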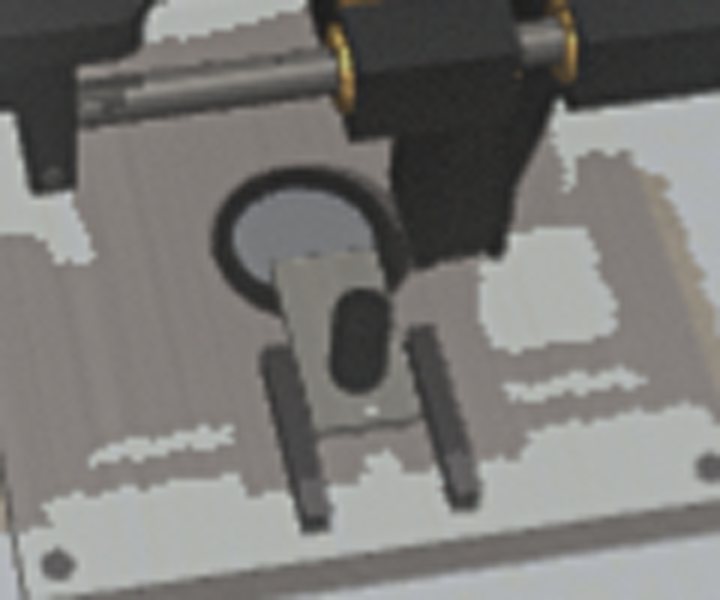

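Two estimates put the keeper's travel at about 20.5 and 21 mm, which matches the full 20 mm, and it ended against a hard stop. The lens lies flat under it and the robot touches nothing, so I'll hand in.

```bash
python3 -c "
from rig import robot
print(robot.get_obs()['ft_force']);print(robot.hand_in())"
```

```text
[-0.09543153  0.28133041 -0.67417133]
the job is handed in; nothing more can be done
None
```

I pushed the larger lens across the plate with the two fingertips until it dropped flat into the round cell. I then pushed the keeper's post from behind until the keeper met its stop over the lens's edge, backed off and handed in at about 10 s.

**Lens:** After seating, its glass projected to the same near-circle as when it lay flat at the start, and it sat within the cell's clearance. The last pictures show it still in the cell under the keeper.

**Keeper:** The wrist pictures gave about 20.5 mm of travel at the post and 21 mm at the bar's front, against the nominal 20 mm. That is within the 2 mm calibration error. The fingers stopped moving while the wrist force rose to about 9 N.

**Other items:** The small lens was measured part-way, after the lens was seated, and had not moved. The bottle, torch, prism and red look-alike look undisturbed in the pictures; I did not measure them again.

No check failed. The one disagreement was of 1–3 mm between the scene and top cameras' positions.

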